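# Walk the vial block round and dock it on the controller's probe

### The arm

A 6-joint arm with a two-finger parallel gripper is mounted at the origin on the work surface; the furniture and walls round the work are solid. World frame = base frame: x ahead of the robot, y to its left, z up, the work surface at z = 0. Lengths are in m, angles in rad, forces in N, time in s.
With the tool pointing down it reaches from about 0.325 to 0.75 m from the base axis. Payload 7.6 kg.
Tool frame: the origin (TCP) lies midway between the tips of the shut fingers; the grasp point (between the pads) lies 19 mm behind it; y points along the fingers, z is the direction in which the jaws open and shut, and the axes are right-handed (so a half turn about y gives the same grasp; the last joint's range is limited). The gripper opens to 85 mm and grips with 20 to 120 N. Pads are 22 mm wide; open, the fingers measure 114 mm over their backs; the gripper's body (76 mm by 85 mm) begins 54 mm behind the grasp point. The pads swing forward as they close: fully open they stand 13 mm farther back than shut.
Start: joints at [1.237, 0.052, 1.401, -0, 1.689, -0.07], TCP at [0.137, 0.507, 0.231] pointing down, gripper open.
Joint ranges: [-2.9, 2.9], [-0.91, 2.17], [0.12, 2.37], [-1.06, 4.2], [0.26, 2.73], [-2.93, 2.93]. Speed limits (rad/s): [2.57, 2.57, 3.01, 3.14, 3.14, 3.14].

### API

Orientations are given as a rotation vector (axis times angle).
In Python, from bench import bot, jaws, get_image, job gives the robot as it stands. The module is installed in compiled form; this text tells all that it offers. Calls block until the motion is done:
- bot.reach(position, orientation): joint-space move of the TCP to a pose.
- bot.movel(position, ori=None, feed=0.15, force_limit=None): straight line of the TCP; ori=None keeps the orientation; feed is the mean speed in m/s. With force_limit (N) it stops when the force on the tool has changed by that much, and returns True; else False.
- bot.move_j(angles): joint-space move.
- jaws.gripper_to(opening, newtons=None): opening from 0.0 (shut) to 1.0 (fully open); newtons is the grip in N (None keeps the last); returns when the fingers have stopped.
- bot.hold(seconds).
- bot.inverse_kinematics(position, orientation): joint angles nearest the present ones, or None.
- bot.read_state(): the state.
- get_image(name): name is "scene" or "top" or "wrist"; returns a dict with "frame" (400x640x3 uint8, red, green, blue), "depth" (400x640 float32, m along the optical axis (not along the pixel's ray), 0 where there is no reading), "camera_matrix" (3x3 intrinsics, pixels), "R" (3x3) and "t" (3): a world point X has camera coordinates R X + t. Camera axes: x right, y down, z forward; pixel columns grow to the right and rows downward; lengths in m; the calibration is good to about 2 mm. A picture is of the moment at which its call begins.
A pose or a line that the arm cannot do raises bot.Unreachable and nothing moves.
- job.sign_off(): hands the job in, once; it reports no verdict.
The state is a dict: "time_s": time; "joints": joint angles; "qd": joint speeds; "joint_efforts": joint torques, N m; "ee_pos": TCP position; "orientation": TCP orientation; "force": force on the tool from outside, world axes, zero at the start; "wrist_torque": the same for the moment, N m; "finger_gap": opening from 0.0 (shut) to 1.0 (fully open).
Only numpy, scipy, OpenCV 4.12 (cv2) and the standard library are available. Lean on these libraries where they do the work, as an engineer would, in place of code of your own. Each camera call takes 0.05 s, during which the arm holds its last target.

### The job

The heavy aluminium vial block stands askew in front of its temperature controller: with the fingertips only, push it round corner by corner until one of its long, bored faces is square to the controller's steel stop plate, then slide it home so that the probe runs into the bore and the face lies flat against the plate. Do not pick the block up or tip it; the three vials in it stay standing in their wells, and the two other vials, the red-capped bottle and the loose cap near by stay where they are. Leave the block there and draw the fingers clear.

Things in the scene. Friction and masses are not known exactly. Their poses are not given: they have to be found in the camera images.
- block: Heavy aluminium vial block, 1.1 kg, on four feet at x = +-30, y = +-40 mm (friction 0.6): 100 mm along x, 130 mm along y, 57 mm high, 6 vial wells in its top. Origin: centre of its underside, z up. A 13 mm wide probe bore, 15 mm up, runs right through along x, opening in the middle of both long faces (x = +50 and -50 mm); either may be docked.
- bore_mouth (a point): Centre of one of the block's two bore mouths, at x = -50, y = 0, z = 15 mm of the block (the other is at x = +50). Each mouth is countersunk: 23 mm wide at the face, narrowing to 13 mm at 5 mm depth.
- dock: Block controller, fixed: white housing (134 mm wide, 66 mm high, knob to 80 mm) behind an upright steel stop plate 150 mm wide whose top is 48 mm above the bench. Origin: on the bench, middle of the plate's front face; x points into the plate and housing (ends at 58 mm), y along the plate. With the block home, its origin is at x = -50, y = 0 mm here and both x axes are parallel or opposite.
- probe_tip (a point): Rounded free end of the controller's steel probe, 5 mm thick, 15 mm above the bench; it stands out of the middle of the stop plate by 30 mm, square to it (along -x of the controller).
- vial_2: Glass vial with a teal cap, 28 mm thick, 60 mm high, loose in a well of the block (30 mm wide, 27 mm deep); it stands out of the block to 90 mm above the bench. Origin at the centre of its underside, 30 mm above the bench.
- vial_12: Glass vial with a white cap, 28 mm thick, 60 mm high, loose in a well of the block (30 mm wide, 27 mm deep); it stands out of the block to 90 mm above the bench. Origin at the centre of its underside, 30 mm above the bench.
- vial_3: Glass vial with a teal cap, 28 mm thick, 60 mm high, loose in a well of the block (30 mm wide, 27 mm deep); it stands out of the block to 90 mm above the bench. Origin at the centre of its underside, 30 mm above the bench.
- red_cap_bottle: Bystander: plastic bottle with a red cap, 56 mm thick, 115 mm high, standing; origin at its underside.
- vial_8: Bystander: glass vial 28 mm thick, 60 mm high, standing alone right of the controller; origin at its underside.
- vial_11: Bystander: glass vial 28 mm thick, 60 mm high, standing alone near the left edge of the bench (which is at y = 0.38 m); origin at its underside.
- clear_jar_3: Fixed obstacle: squat jar with a black cap, 50 mm thick, 76 mm high, right of the block; origin at its underside.
- clear_jar_1: Fixed obstacle: jar with a wide teal cap, 58 mm thick, 84 mm high, right of the black-capped jar; origin at its underside.
- clear_jar_2: Fixed obstacle: small jar with an orange cap, 46 mm thick, 58 mm high; origin at its underside.
- cap_loose: Bystander: loose vial cap lying on the bench, 23 mm across, 12 mm high; origin at its underside.
Not all that is in view belongs to the job. Leave any blue or yellow look-alike of the vial_3 alone.

How it is judged:
On the way, in this order (a step that is already met when the one before it is completed fails the run):
1. the block has been turned: a long face is roughly square (within 17 degrees) to the stop plate (angle between the x axis of block and the x axis of dock, either way round below 0.3 rad), for 0.2 s.
2. the block is home on the probe, flat against the stop plate (x of block in the frame of dock between -0.0535 and -0.046 m and y of block in the frame of dock between -0.005 and 0.005 m and angle between the x axis of block and the x axis of dock, either way round below 0.035 rad), for 0.2 s.
At the end, for the whole second after the job is handed in: The block rests flat on the bench with a long face against the stop plate (gap at most 3.5 mm, square within 2 degrees) and the probe in its bore (centred within 5 mm), at rest, and the three vials still stand in their wells (all of step 2 and linear speed of block below 0.01 m/s and height (world z) of block below 0.004 m and angle between block's own z axis and vertical below 0.03 rad and z of each of vial_2, vial_12, vial_3 in the frame of block below 0.036 m and angle between each of vial_2, vial_12, vial_3's own z axis and vertical below 0.2 rad); the robot touches nothing.
It fails at once if the block is lifted or tipped (more than 8 mm or 7 degrees) (height (world z) of block above 0.008 m or angle between block's own z axis and vertical above 0.12 rad).
It fails at once if the block is pushed with the arm or the gripper's body instead of the fingers (contact force between the arm and block above 5 N).
It fails at once if a vial is drawn out of its well or tipped in it (z of any of vial_2, vial_12, vial_3 in the frame of block above 0.042 m or angle between any of vial_2, vial_12, vial_3's own z axis and vertical above 0.35 rad).
It fails at once if a bystander is moved by more than 20 mm (distance of any of red_cap_bottle, vial_8, vial_11, cap_loose from where it was at the start of the episode above 0.02 m).
It also fails if it takes over 61 s, if anything falls off the work surface, if the arm or the gripper's body presses on something with over 40 N, if the wrist force passes 120 N, or if a joint passes its speed limit or range.

## Working session

There is one attempt and no reset: what is moved stays moved. The work goes in short steps, each a Python script; the robot and the scene stay as the last script left them, time stands still between calls to the robot, and variables do not carry over. Pictures are saved under pics/ and viewed, and the job is handed in when it is done.

```bash
mkdir -p pics; ls; python3 - <<'E'
from bench import bot,jaws,get_image,job
import cv2,numpy as np
print(bot.read_state())
for n in("scene","top","wrist"):
    d=get_image(n); cv2.imwrite(f"pics/{n}0.png",d["frame"][:,:,::-1]); np.savez(f"{n}0.npz",**d)
    print(n,d["camera_matrix"].tolist(),d["R"].round(3).tolist(),d["t"])
E
```

```text
pics
{'time_s': 0.0, 'joints': array([ 1.23671042e+00,  5.28410192e-02,  1.40174550e+00,  2.13280782e-05,
        1.68862393e+00, -7.02948796e-02]), 'qd': array([ 1.22178469e-03, -2.16815922e-03, -1.20638583e-04, -7.26674619e-04,
        3.62360902e-05, -2.73795950e-04]), 'joint_efforts': array([-2.37361692e-04, -3.81673265e+01, -3.60181260e+01, -1.02895958e-04,
        6.18034042e-03,  3.36973380e-05]), 'ee_pos': array([0.13675625, 0.50655103, 0.23045973]), 'orientation': array([-1.56244184,  0.20738753, -0.2068432 ]), 'force': array([-0.39983507, -0.16573381, -0.35857086]), 'wrist_torque': array([-0.02178736, -0.03581773, -0.00881906]), 'finger_gap': 1.0011472173890714}
scene [[450.962651467352, 0.0, 320.9766608873732], [0.0, 450.962651467352, 200.59920685690602], [0.0, 0.0, 1.0]] [[0.441, -0.897, -0.016], [-0.721, -0.344, -0.602], [0.534, 0.277, -0.798]] [-0.07860078  0.43511588  0.61618661]
top [[480.8704946760267, 0.0, 314.99502594287895], [0.0, 480.8704946760267, 196.93051724438428], [0.0, 0.0, 1.0]] [[0.014, -1.0, 0.02], [-0.982, -0.017, -0.191], [0.191, -0.017, -0.981]] [0.16471235 0.52659091 0.88064017]
wrist [[290.5588639339939, 0.0, 317.7817564076581], [0.0, 290.5588639339939, 204.4149310501725], [0.0, 0.0, 1.0]] [[0.26, 0.965, -0.001], [0.929, -0.25, 0.271], [0.262, -0.072, -0.962]] [-0.5244025  -0.03628457  0.37812547]
```

View pics/scene0.png

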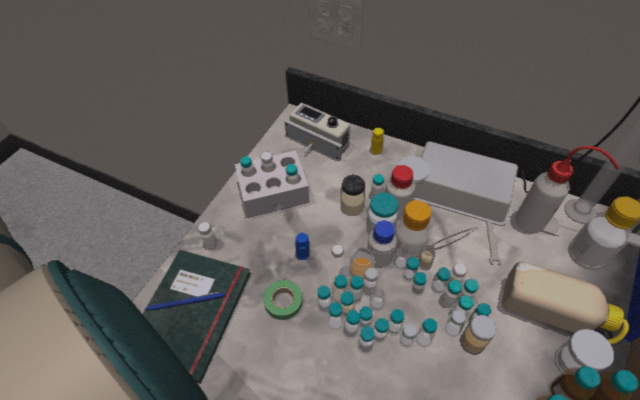

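View pics/top0.png

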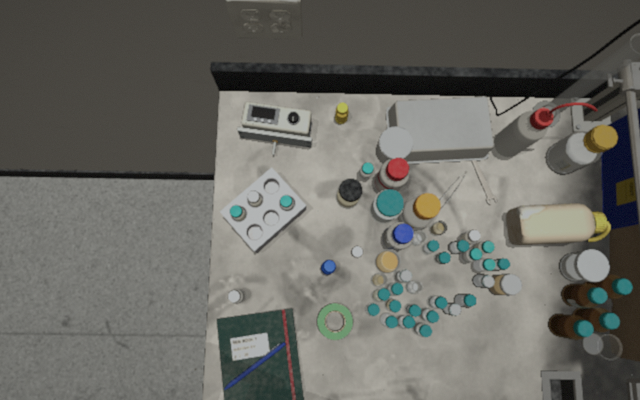

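View pics/wrist0.png

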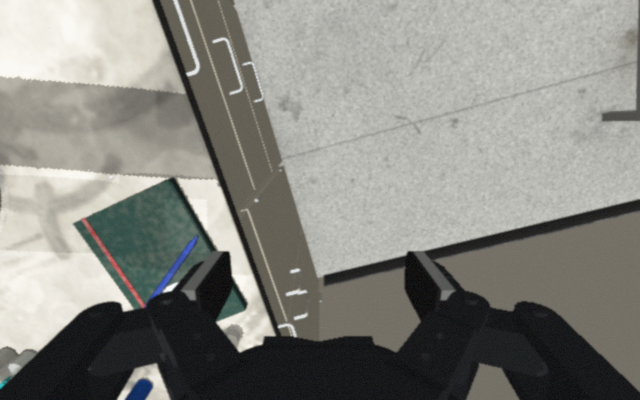

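The scene and top pictures show one vial block (top: px 264,208), with teal caps at 237,212 and 287,202 and a white one at 254,198. The controller is at 275,122, its probe at 275,148. Bystanders: cap at 357,252, vials at 235,296 and 367,169, red cap at 397,168. The yellow (342,112) and blue (328,267) vials are decoys. Next I'll measure from depth.

```bash
cat > h.py <<'E'
import numpy as np,cv2
def cloud(d):
    z=d["depth"];K=d["camera_matrix"];v,u=np.mgrid[:z.shape[0],:z.shape[1]]
    P=np.stack([(u-K[0,2])/K[0,0]*z,(v-K[1,2])/K[1,1]*z,z],-1)
    W=(P-d["t"])@d["R"]
    W[z<=0]=np.nan
    return W
def proj(d,X):
    p=d["R"]@np.array(X)+d["t"]; p=d["camera_matrix"]@p; return p[:2]/p[2]
E
python3 - <<'E'
from h import *
d=dict(np.load("top0.npz"));W=cloud(d)
f=cv2.resize(d["frame"][80:320,200:450,::-1],None,fx=3,fy=2.5,interpolation=cv2.INTER_CUBIC)
f=cv2.resize(d["frame"][85:275,200:440,::-1],None,fx=3.1,fy=3.1,interpolation=cv2.INTER_CUBIC)
cv2.imwrite("pics/crop0.png",f)
for n,(u,v) in dict(bench=(320,290),blk=(245,225),vA=(237,212),vB=(254,198),vC=(287,202),plate=(275,137),probe=(275,150),probetip=(275,153),red=(397,168),v8=(367,169),v11=(235,296),jar3=(349,190),jar1=(389,205),jar2=(427,207),blue=(328,267),cap=(357,252)).items(): print(n,W[v,u].round(4))
E
```

```text
bench [0.3475 0.1597 0.0006]
blk [0.4662 0.3046 0.0562]
vA [0.4852 0.3156 0.0918]
vB [0.512  0.2858 0.0904]
vC [0.5058 0.225  0.0891]
plate [0.6472 0.2544 0.0372]
probe [6.311e-01 2.563e-01 4.000e-04]
probetip [0.6244 0.256  0.001 ]
red [0.5673 0.0254 0.1155]
v8 [0.5788 0.073  0.0595]
v11 [0.3346 0.3168 0.0616]
jar3 [0.5322 0.1098 0.0807]
jar1 [0.5041 0.0359 0.0853]
jar2 [ 0.4966 -0.0278  0.1129]
blue [0.3895 0.1472 0.0622]
cap [0.4218 0.0882 0.0144]
```

View pics/crop0.png

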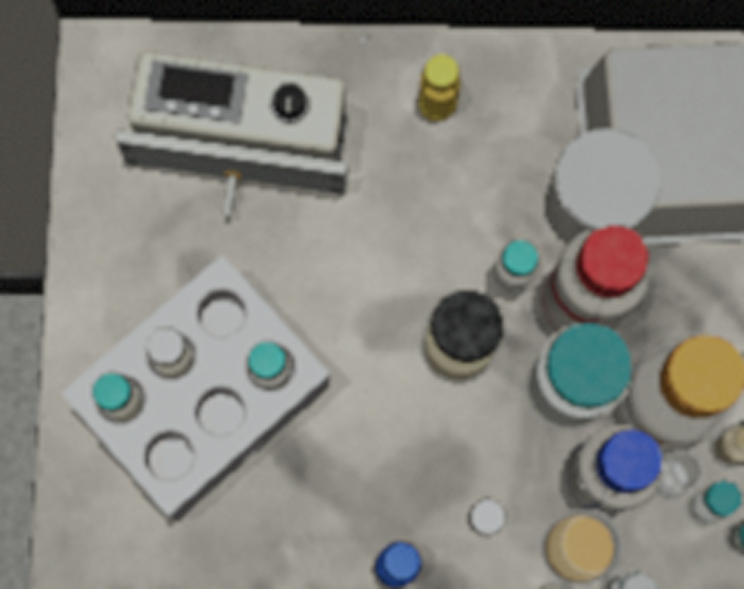

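The crop shows the block with its upper-left long face (65,395)-(225,258) nearest the plate and the probe at (230,195). I'll fit the block and dock poses now.

```bash
cat >> h.py <<'E'
from scipy.optimize import least_squares
def cl(W,lo,hi,x0,x1,y0,y1):
    with np.errstate(invalid='ignore'):
        m=(W[...,2]>lo)&(W[...,2]<hi)&(W[...,0]>x0)&(W[...,0]<x1)&(W[...,1]>y0)&(W[...,1]<y1)
    return W[m]
def block_fit(W,box=(0.36,0.66,0.15,0.40)):
    P=cl(W,0.050,0.0635,*box)
    pts=P[:,:2].astype(np.float32)*1000
    # largest raster component
    g=np.zeros((400,400),np.uint8); ij=((pts-[box[0]*1000,box[2]*1000])).astype(int); g[ij[:,0],ij[:,1]]=255
    g=cv2.morphologyEx(g,cv2.MORPH_CLOSE,np.ones((7,7)))
    n,l,s,c=cv2.connectedComponentsWithStats(g); k=1+np.argmax(s[1:,4])
    sel=pts[l[ij[:,0],ij[:,1]]==k]
    return cv2.minAreaRect(sel),sel,np.median(P[:,2])
E
python3 - <<'E'
from h import *
for n in("top","scene"):
    d=dict(np.load(n+"0.npz"));W=cloud(d)
    r,s,z=block_fit(W); print(n,r,z,len(s)); print(cv2.boxPoints(r))
    # plate top
    P=cl(W,0.044,0.052,0.58,0.74,0.15,0.38); print("plate",len(P),cv2.minAreaRect((P[:,:2]*1000).astype(np.float32)))
    H=cl(W,0.060,0.070,0.62,0.78,0.15,0.38); print("housing",len(H),cv2.minAreaRect((H[:,:2]*1000).astype(np.float32)),np.median(H[:,2]))
    pr=cl(W,0.010,0.03,0.55,0.66,0.2,0.32); print("probe",pr[:].round(3).tolist()[:40],len(pr))
    print("plate front pts"); F=cl(W,0.012,0.04,0.60,0.72,0.15,0.38)
    a=np.polyfit(F[:,1],F[:,0],1); print(len(F),a,F[:,1].min(),F[:,1].max())
E
```

```text
top ((499.9110412597656, 273.2812805175781), (101.92510223388672, 130.96261596679688), 42.69483947753906) 0.05711275240662444 2521
[[418.05237 286.85107]
 [506.85724 190.59674]
 [581.7697  259.7115 ]
 [492.96484 355.96582]]
plate 380 ((651.1531982421875, 255.08993530273438), (43.85232162475586, 146.61888122558594), 6.946680068969727)
housing 1730 ((703.6984252929688, 264.9774475097656), (229.1002960205078, 113.2700424194336), 89.8138427734375) 0.06628019352447284
probe [[0.656, 0.318, 0.025], [0.656, 0.316, 0.025], [0.655, 0.312, 0.03], [0.656, 0.319, 0.02], [0.655, 0.316, 0.023], [0.655, 0.315, 0.022], [0.655, 0.312, 0.024], [0.655, 0.31, 0.023], [0.654, 0.308, 0.027], [0.653, 0.306, 0.028], [0.654, 0.304, 0.027], [0.653, 0.302, 0.028], [0.654, 0.3, 0.026], [0.656, 0.32, 0.014], [0.655, 0.317, 0.015], [0.655, 0.315, 0.016], [0.655, 0.313, 0.017], [0.656, 0.311, 0.014], [0.655, 0.309, 0.018], [0.654, 0.307, 0.02], [0.653, 0.304, 0.022], [0.653, 0.302, 0.022], [0.654, 0.3, 0.021], [0.653, 0.298, 0.024], [0.653, 0.296, 0.025], [0.652, 0.294, 0.026], [0.653, 0.292, 0.025], [0.652, 0.29,
[... 1156 characters left out ...]
 0.312, 0.021], [0.655, 0.308, 0.023], [0.654, 0.305, 0.026], [0.655, 0.303, 0.026], [0.652, 0.298, 0.03], [0.655, 0.319, 0.016], [0.656, 0.317, 0.016], [0.654, 0.313, 0.019], [0.656, 0.312, 0.017], [0.655, 0.308, 0.02], [0.654, 0.305, 0.022], [0.654, 0.303, 0.023], [0.652, 0.299, 0.027], [0.654, 0.297, 0.026], [0.652, 0.293, 0.029], [0.654, 0.291, 0.029], [0.654, 0.319, 0.013], [0.656, 0.317, 0.013], [0.656, 0.315, 0.014], [0.655, 0.311, 0.016], [0.656, 0.309, 0.016], [0.656, 0.307, 0.017], [0.655, 0.303, 0.019], [0.653, 0.299, 0.023], [0.654, 0.297, 0.023], [0.653, 0.294, 0.025], [0.651, 0.29, 0.029]] 294
plate front pts
578 [-0.00246818  0.65045491] 0.18091122637321022 0.33096889205909247
```

```bash
cat >> h.py <<'E'
from scipy.spatial.transform import Rotation as Rn
def tool(phi,tilt=0.35,flip=1):
    c,s=np.cos(phi),np.sin(phi)
    y=np.array([np.sin(tilt)*c,np.sin(tilt)*s,-np.cos(tilt)]); z=flip*np.array([-s,c,0])
    return Rn.from_matrix(np.stack([np.cross(y,z),y,z],1)).as_rotvec()
E
python3 - <<'E'
from h import *
from bench import bot
for n in("top","scene"):
    d=dict(np.load(n+"0.npz"));W=cloud(d)
    F=cl(W,0.012,0.043,0.62,0.68,0.15,0.38)
    f=lambda p:p[0]+p[1]*(F[:,1]-.256)-F[:,0]
    r=least_squares(f,[.647,.076],loss="soft_l1",f_scale=.001)
    res=np.abs(f(r.x)); G=F[res<.003]
    print(n,r.x,np.median(res),len(G),len(F),G[:,1].min(),G[:,1].max(),"ends mid",(G[:,1].min()+G[:,1].max())/2)
    H=cl(W,0.0655,0.0685,0.64,0.74,0.16,0.36); R=cv2.minAreaRect((H[:,:2]*1000).astype(np.float32)); print(R)
d=dict(np.load("top0.npz"))
for a in (0,.01,.02,.03): print(proj(d,[.647-a,.256+.08*a,.015]))
f=d["frame"][130:165,255:300,::-1]; cv2.imwrite("pics/probe.png",cv2.resize(f,None,fx=14,fy=14,interpolation=cv2.INTER_NEAREST))
print(Rn.from_rotvec(bot.read_state()["orientation"]).as_matrix().round(2))
for fl in(1,-1):
  for nm,p,ph in(("long",[.40,.25,.02],.745),("short",[.47,.39,.02],-.83),("fin",[.55,.26,.01],-.077)):
    q=bot.inverse_kinematics(np.array(p),tool(ph,.35,fl)); print(fl,nm,None if q is None else np.round(q,2))
E
```

```text
top [0.6476237  0.12669622] 0.0004337455208202057 346 390 0.1839824523751597 0.330587164783077 ends mid 0.25728480857911834
((679.2638549804688, 252.65341186523438), (131.0552978515625, 48.60279083251953), 82.47239685058594)
scene [0.64773342 0.12253712] 0.000909663174029407 525 614 0.18091122637321022 0.33096889205909247 ends mid 0.25594005921615137
((678.3580932617188, 250.84970092773438), (131.02455139160156, 48.90109634399414), 81.96334838867188)
[274.90971754 140.47084413]
[274.37373428 145.15375919]
[273.8356508  149.85502402]
[273.29545472 154.57474668]
[[ 0.97 -0.    0.26]
 [-0.26 -0.    0.97]
 [-0.   -1.   -0.  ]]
1 long [ 0.41 -0.15  2.07  0.14  0.89 -1.97]
1 short [ 0.79  0.48  1.36 -0.36  1.33  0.14]
1 fin [ 0.46  0.28  1.65 -0.22  0.92 -0.92]
-1 long [ 0.41 -0.15  2.07  0.14  0.89  1.17]
-1 short None
-1 fin [ 0.46  0.28  1.65 -0.22  0.92  2.22]
```

View pics/probe.png

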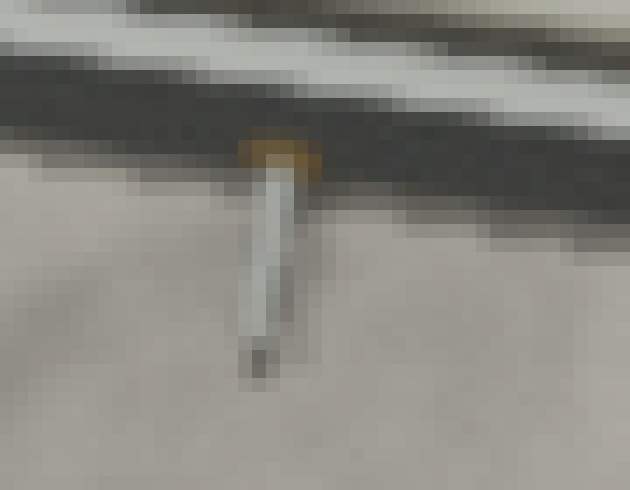

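Dock: origin (0.648, 0.256), x axis at −7.3°. Block: centre (0.4995, 0.2725), x axis at +42.8°, so it needs −50°. Sizes and heights match the ones given. The first push is with shut, tilted fingers on the robot-side long face, near its +y end, turning the block clockwise.

```bash
cat >> h.py <<'E'
DO=np.array([.6477,.256]);DA=-0.127
def see(get_image,name,save=None,box=(0.36,0.66,0.15,0.40),prev=None):
    d=get_image(name)
    if save: cv2.imwrite("pics/"+save,d["frame"][85:275,200:440][:,:,::-1].repeat(3,0).repeat(3,1) if name=="top" else d["frame"][:,:,::-1])
    r,s,z=block_fit(cloud(d),box)
    (cx,cy),(w,h),a=r
    if w>h: a-=90
    while a>70:a-=180
    while a<-110:a+=180
    c=np.array([cx,cy])/1000; th=np.radians(a); v=c-DO
    ax=v@[np.cos(DA),np.sin(DA)]; la=v@[-np.sin(DA),np.cos(DA)]
    print(name,"c",c.round(4),"th",round(a,2),"size",round(w,1),round(h,1),"| dock axial",round(ax*1000,1),"lat",round(la*1000,1),"ang",round(np.degrees(th-DA),2))
    return c,th
def loc(c,th,x,y):
    e=np.array([np.cos(th),np.sin(th)]);n=np.array([-e[1],e[0]]); return c+x*e+y*n
E
cat > p1.py <<'E'
from h import *
from bench import bot,jaws,get_image
c=np.array([.4995,.2725]);th=np.radians(42.8);Y=.058;Z=.02;T=.35
p=lambda c,th,x,z=Z:np.append(loc(c,th,x,Y),z)
jaws.gripper_to(0.0)
bot.reach(p(c,th,-.090,.14),tool(th,T,1))
bot.movel(p(c,th,-.090),feed=.15)
hit=bot.movel(p(c,th,-.054),feed=.04,force_limit=3)
s=bot.read_state();print(hit,s["ee_pos"],s["force"],s["time_s"])
off=(s["ee_pos"][:2]-c)@[np.cos(th),np.sin(th)];print("contact x",off)
cor=.043
for i in range(5):
    c0=loc(c,th,0,0)
    C=loc(c,th,0,-cor)   # rotation centre beyond block centre, away from contact
    dt=-np.radians(6); R=np.array([[np.cos(dt),-np.sin(dt)],[np.sin(dt),np.cos(dt)]])
    c=C+R@(c-C);th+=dt
    bot.movel(p(c,th,off),tool(th,T,1),feed=.05)
    print(bot.read_state()["force"].round(1))
print("pred",c,np.degrees(th))
bot.movel(p(c,th,-.085),feed=.15)
print(bot.read_state()["time_s"]); see(get_image,"top","a1.png"); see(get_image,"scene","a1s.png")
E
python3 p1.py
```

```text
True [0.41677309 0.27523076 0.01949258] [-0.75560392  0.21602288  0.69616427] 4.225
contact x -0.05884381409096634
[-0.5 -0.3 -0.3]
[-1.2  0.4  0.2]
[-0.1  0.8  0.7]
[ 0.  -0.4  0.8]
[-0.1 -0.5  0.3]
pred [0.51918939 0.28288104] 12.799999999999988
6.5167
top c [0.5207 0.2844] th 13.3 size 101.8 131.0 | dock axial -129.5 lat 12.1 ang 20.58
scene c [0.5205 0.2833] th 13.3 size 105.0 132.5 | dock axial -129.7 lat 10.9 ang 20.58
```

```bash
cat > p2.py <<'E'
from h import *
from bench import bot,jaws,get_image
Z=.02;T=.35
def arc(c,th,pt,phi0,off_dir,cor_loc,n,deg):
    pass
def rot(c,th,C,dt):
    R=np.array([[np.cos(dt),-np.sin(dt)],[np.sin(dt),np.cos(dt)]]);return C+R@(c-C),th+dt
c=np.array([.5206,.2839]);th=np.radians(13.3);Y=.058
p=lambda c,th,x,z=Z:np.append(loc(c,th,x,Y),z)
bot.movel(p(c,th,-.0588),tool(th,T,1),feed=.06)
for i in range(2):
    c,th=rot(c,th,loc(c,th,0,-.043),-np.radians(3)); bot.movel(p(c,th,-.0588),tool(th,T,1),feed=.05)
bot.movel(p(c,th,-.085),feed=.15)
see(get_image,"scene"); c,th=see(get_image,"top")
# short +y face, contact at block x=+X
X=.042
p=lambda c,th,y,z=Z:np.append(loc(c,th,X,y),z)
a=th-np.pi/2
bot.movel(p(c,th,-.0,.17)+[-.09,0,0],feed=.25)
print(bot.inverse_kinematics(p(c,th,.11),tool(a,T,1)))
bot.reach(p(c,th,.11,.16),tool(a,T,1)); bot.movel(p(c,th,.11),feed=.2)
hit=bot.movel(p(c,th,.065),feed=.04,force_limit=3)
s=bot.read_state();e=np.array([-np.sin(th),np.cos(th)]);off=(s["ee_pos"][:2]-c)@e
print(hit,s["ee_pos"],s["force"],"contact y",off,s["time_s"])
E
python3 p2.py
```

```text
scene c [0.5251 0.284 ] th 7.16 size 104.0 132.5 | dock axial -125.2 lat 12.2 ang 14.44
top c [0.5255 0.2852] th 6.88 size 102.0 131.0 | dock axial -125.0 lat 13.5 ang 14.16
[ 0.68924018  0.80506846  0.89144336 -0.29366146  1.63640635  0.57811711]
True [0.5585063  0.36211488 0.01961202] [-0.24475897  0.05986824  0.30601931] contact y 0.07242539826582298 12.1583
```

```bash
cat > p3.py <<'E'
from h import *
from bench import bot,jaws,get_image
Z=.02;T=.35;X=.042;off=.0728
def rot(c,th,C,dt):
    R=np.array([[np.cos(dt),-np.sin(dt)],[np.sin(dt),np.cos(dt)]]);return C+R@(c-C),th+dt
c=np.array([.5254,.2847]);th=np.radians(7.0)
p=lambda c,th,y,z=Z:np.append(loc(c,th,X,y),z)
for i in range(4):
    c,th=rot(c,th,loc(c,th,-.058,0),-np.radians(3.55)); bot.movel(p(c,th,off),tool(th-np.pi/2,T,1),feed=.04)
print("pred",c,np.degrees(th))
bot.movel(p(c,th,.10),feed=.15)
see(get_image,"scene"); see(get_image,"top","a3.png");print(bot.read_state()["time_s"])
E
python3 p3.py
```

```text
pred [0.52537498 0.27036225] -7.199999999999999
scene c [0.5253 0.2681] th -7.3 size 132.2 104.6 | dock axial -123.0 lat -3.5 ang -0.02
top c [0.5259 0.2697] th -7.61 size 131.1 101.6 | dock axial -122.5 lat -1.8 ang -0.33
13.9667
```

View pics/a3.png

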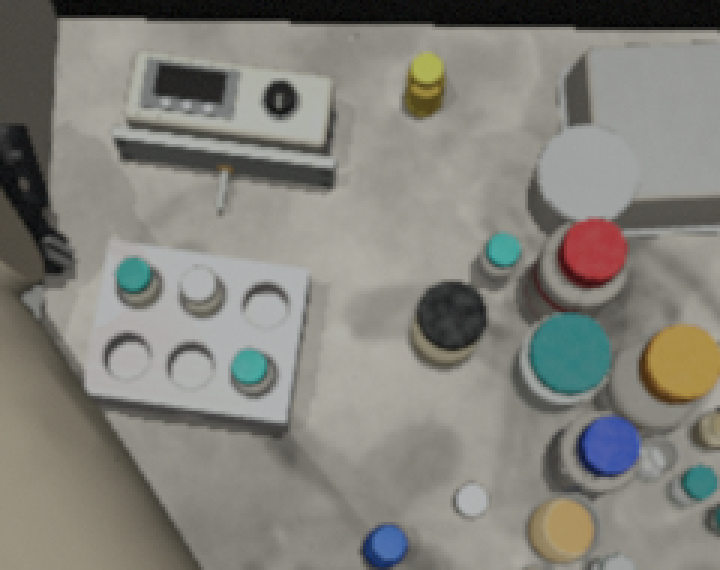

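The block is square to the plate, all three vials stand in it, and the probe (222,212) points at the bore. Next: open fingers as a two-point pusher on the rear long face, stopping just before the probe for a look.

```bash
cat > p4.py <<'E'
from h import *
from bench import bot,jaws,get_image
T=.35
c=np.array([.5256,.2689]);th=DA
p=lambda x,z,y=0:np.append(loc(c,th,x,y),z)
s=bot.read_state()["ee_pos"]
bot.movel(s+[0,.01,.15],feed=.25)
bot.reach(p(-.10,.16),tool(DA,T,1)); jaws.gripper_to(1.0)
bot.movel(p(-.095,.010),feed=.2)
hit=bot.movel(p(-.052,.010),feed=.04,force_limit=3)
s=bot.read_state(); off=(s["ee_pos"][:2]-c)@[np.cos(th),np.sin(th)]
print(hit,s["ee_pos"],s["force"],"contact x",off,s["time_s"])
see(get_image,"top","a4.png"); see(get_image,"scene","a4s.png")
E
python3 p4.py
```

```text
True [0.47123978 0.27552671 0.00942507] [-0.14272114 -0.50315734  0.66407299] contact x -0.054761755961076755 18.625
top c [0.5264 0.2697] th -7.49 size 131.2 101.6 | dock axial -122.1 lat -1.8 ang -0.22
scene c [0.5262 0.2684] th -7.35 size 132.7 104.1 | dock axial -122.1 lat -3.1 ang -0.07
```

View pics/a4s.png

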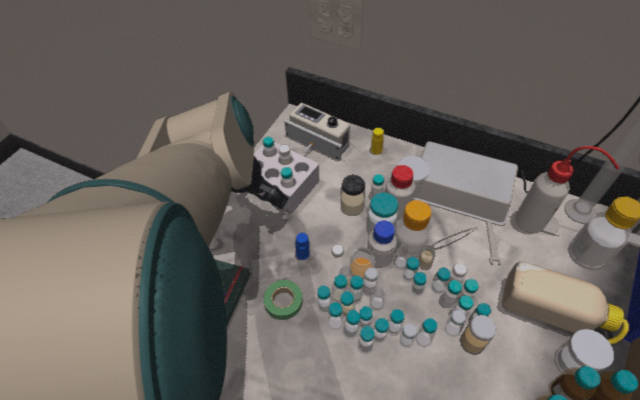

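```bash
cat > p5.py <<'E'
from h import *
from bench import bot,jaws,get_image
s=bot.read_state()["ee_pos"]
e=np.array([np.cos(DA),np.sin(DA)]);n=np.array([-e[1],e[0]])
q=s.copy(); q[:2]+=.037*e+.0025*n; q[2]=.010
bot.movel(q,tool(DA,.35,1),feed=.04)
print(bot.read_state()["force"],bot.read_state()["time_s"])
see(get_image,"top","a5.png",(.36,.70,.15,.40)); see(get_image,"scene","a5s.png",(.36,.70,.15,.40))
E
python3 p5.py
```

```text
[-6.90624997  0.98756594  2.00176965] 19.8
top c [0.5579 0.2679] th -6.92 size 131.4 108.8 | dock axial -90.5 lat 0.4 ang 0.36
scene c [0.5625 0.2649] th -9.23 size 132.4 101.4 | dock axial -85.7 lat -2.0 ang -1.96
```

View pics/a5.png

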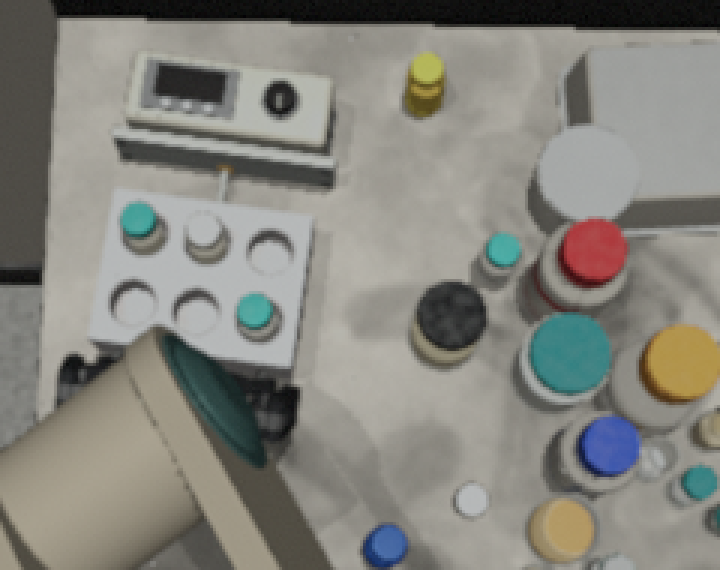

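```bash
cat >> h.py <<'E'
def edges(get_image,name,save=None):
    d=get_image(name)
    if save: cv2.imwrite("pics/"+save,d["frame"][85:275,200:440][:,:,::-1].repeat(3,0).repeat(3,1))
    P=cl(cloud(d),.050,.0625,.36,.72,.15,.40)[:,:2]-DO
    e=np.array([np.cos(DA),np.sin(DA)]);n=np.array([-e[1],e[0]]); A=P@e*1000;L=P@n*1000
    k=(A<3)&(A>-150);A=A[k];L=L[k]
    def ln(u,w,sgn,lo,hi):
        b=np.arange(lo,hi,4); pts=[(x+2,sgn*np.max(sgn*w[(u>=x)&(u<x+4)])) for x in b if ((u>=x)&(u<x+4)).sum()>2]
        pts=np.array(pts); f=np.polyfit(pts[:,0],pts[:,1],1); r=np.abs(np.polyval(f,pts[:,0])-pts[:,1]); q=pts[r<=np.median(r)*2.5+.1]; return np.polyfit(q[:,0],q[:,1],1)
    f=ln(L,A,1,-58,58); a0=np.polyval(f,0)
    l1=ln(A,L,1,a0-65,a0-6); l2=ln(A,L,-1,a0-65,a0-6); m=a0-35
    y1,y2=np.polyval(l1,m),np.polyval(l2,m)
    print(name,"front axial",a0.round(1),"ang(front)",np.degrees(-np.arctan(f[0])).round(2),"ang sides",np.degrees(np.arctan([l1[0],l2[0]])).round(2),"sides",y1.round(1),y2.round(1),"mid lat",((y1+y2)/2).round(1))
E
python3 - <<'E'
from h import *
from bench import get_image
edges(get_image,"top");edges(get_image,"scene")
E
```

```text
top front axial -24.1 ang(front) -8.12 ang sides [ 0.42 -0.36] sides 65.4 -64.4 mid lat 0.5
scene front axial -30.1 ang(front) 8.14 ang sides [-17.3    0.02] sides 49.6 -66.5 mid lat -8.4
```

```bash
sed -i 's/k=(A<3)/k=(A<-12)/' h.py; python3 - <<'E'
from h import *
from bench import get_image
edges(get_image,"top");edges(get_image,"scene")
E
```

```text
top front axial -37.4 ang(front) -0.03 ang sides [-0.16 -0.19] sides 65.2 -64.2 mid lat 0.5
scene front axial -41.3 ang(front) 5.93 ang sides [9.02 0.06] sides 48.3 -66.4 mid lat -9.1
```

```bash
cat > p6.py <<'E'
from h import *
from bench import bot,jaws,get_image
e=np.array([np.cos(DA),np.sin(DA)])
for dist,fl in((.020,12),(.024,14)):
    s=bot.read_state()["ee_pos"]; q=s.copy(); q[:2]+=dist*e; q[2]=.010
    hit=bot.movel(q,tool(DA,.35,1),feed=.03,force_limit=fl)
    t=bot.read_state();print(hit,((t["ee_pos"]-s)[:2]@e).round(4),t["force"].round(1),t["time_s"])
    edges(get_image,"top","a6.png")
    if hit:break
E
python3 p6.py
```

```text
False 0.0186 [-6.   1.6  0.8] 20.8667
top front axial -19.2 ang(front) 0.33 ang sides [-0.03  0.26] sides 65.1 -64.4 mid lat 0.4
True 0.0184 [-3.5  2.   3.2] 21.5583
top front axial -20.8 ang(front) 9.42 ang sides [0.13 0.07] sides 65.3 -64.4 mid lat 0.4
```

View pics/a6.png

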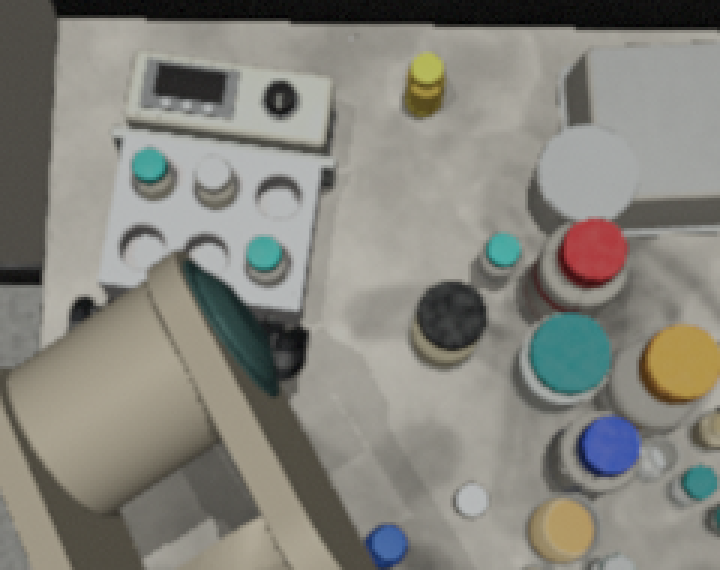

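The block meets the plate: the force stop came after 37 mm, as expected. One firmer press to seat it flat, then I'll withdraw and measure.

```bash
cat > p7.py <<'E'
from h import *
from bench import bot,jaws,get_image
e=np.array([np.cos(DA),np.sin(DA)])
s=bot.read_state()["ee_pos"]; q=s.copy(); q[:2]+=.008*e
hit=bot.movel(q,tool(DA,.35,1),feed=.02,force_limit=22)
t=bot.read_state();print(hit,((t["ee_pos"]-s)[:2]@e).round(4),t["force"].round(1))
bot.hold(.3)
q=t["ee_pos"].copy(); q[:2]-=.06*e; q[2]=.012
bot.movel(q,feed=.08); q[2]=.2; q[:2]-=.05*e
bot.movel(q,feed=.2)
J=bot.read_state()["joints"].copy(); J[0]-=1.0
bot.move_j(J)
print(bot.read_state()["time_s"])
for nme in("top","scene"):
    d=get_image(nme);np.savez(nme+"7.npz",**d)
    f=d["frame"][85:275,200:440] if nme=="top" else d["frame"][80:240,190:430]
    cv2.imwrite(f"pics/a7{nme}.png",cv2.resize(f[:,:,::-1],None,fx=3,fy=3,interpolation=cv2.INTER_CUBIC))
    W=cloud(d);P=cl(W,.050,.0615,.36,.72,.15,.40)[:,:2]-DO
    n=np.array([-e[1],e[0]]);A=P@e*1000;L=P@n*1000;k=(A<-3)&(A>-150)&(abs(L)<80)
    R=cv2.minAreaRect(np.stack([A[k],L[k]],1).astype(np.float32));print(nme,R)
    # rear edge
    b=np.arange(-56,57,4);r=np.array([(x+2,A[k&(L>=x)&(L<x+4)].min()) for x in b]);f=np.polyfit(r[:,0],r[:,1],1);print("rear",f[1],np.degrees(-np.arctan(f[0])))
    for x,y in((.579,.073),(.335,.317),(.567,.025),(.422,.088)):
        B=cl(W,.008,.125,x-.03,x+.03,y-.03,y+.03);B=B[B[:,2]>B[:,2].max()-.008];print(B.mean(0).round(3),end=" ")
    D=dict(np.load(nme+"0.npz"));W=cloud(D);print("\n before",end=" ")
    for x,y in((.579,.073),(.335,.317),(.567,.025),(.422,.088)):
        B=cl(W,.008,.125,x-.03,x+.03,y-.03,y+.03);B=B[B[:,2]>B[:,2].max()-.008];print(B.mean(0).round(3),end=" ")
    print()
E
python3 p7.py
```

```text
True -0.0001 [-1.4  1.   1.6]
25.9917
top ((-52.10676956176758, 0.6936569213867188), (131.4361572265625, 98.25821685791016), 89.94654846191406)
rear -100.61690186202104 -0.05822610643354606
[0.567 0.043 0.113] [0.335 0.32  0.06 ] [0.569 0.024 0.115] [0.424 0.089 0.013] 
 before [0.567 0.043 0.114] [0.335 0.32  0.06 ] [0.569 0.024 0.115] [0.424 0.089 0.013] 
scene ((-52.73553466796875, -0.9720687866210938), (132.99490356445312, 99.3060531616211), 89.97553253173828)
rear -96.08231893311881 11.846826228971485Traceback (most recent call last):
  File "p7.py", line 24, in <module>
    B=cl(W,.008,.125,x-.03,x+.03,y-.03,y+.03);B=B[B[:,2]>B[:,2].max()-.008];print(B.mean(0).round(3),end=" ")
                                                         ~~~~~~~~~~^^
    return umr_maximum(a, axis, None, out, keepdims, initial, where)
ValueError: zero-size array to reduction operation maximum which has no identity
```

```bash
ls pics
```

```text
a1.png
a1s.png
a3.png
a4.png
a4s.png
a5.png
a5s.png
a6.png
a7scene.png
a7top.png
crop0.png
probe.png
scene0.png
top0.png
wrist0.png
```

View pics/a7top.png

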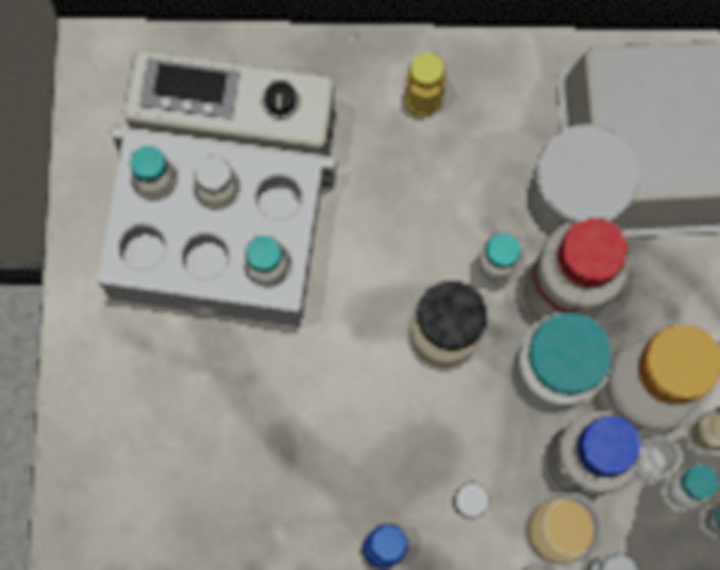

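View pics/a7scene.png

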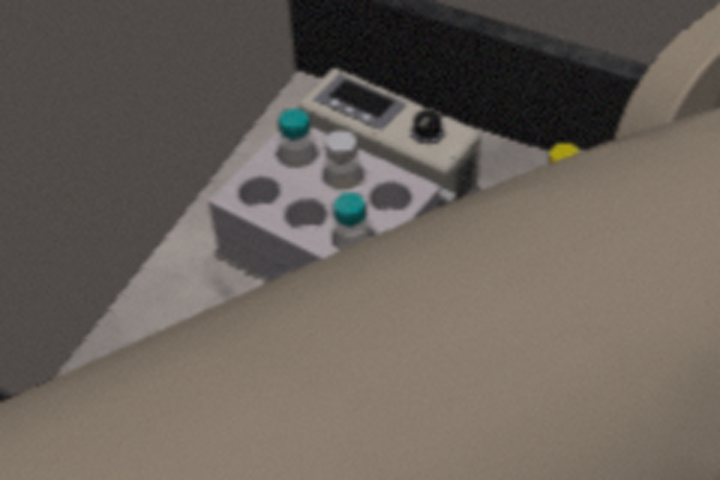

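```bash
python3 -c "
from bench import bot,job
print(bot.read_state()['force'],bot.read_state()['time_s']);job.sign_off()"
```

```text
[-0.12062969 -0.37649329 -0.38843271] 26.0917
the job is handed in; nothing more can be done
```

I turned the block 50° with three corner pushes of the shut fingertips. I then slid it about 74 mm onto the probe and against the stop plate, using the open fingers as a two-point pusher. The arm drew clear and I handed the job in at 26.1 s; no verdict is reported.

**Final position (top camera):**
- The rear face is at about −100 mm from the plate, so the gap is about 0, to within 1–2 mm.
- The bore is within 1 mm of the probe's line, and the face is square to about 0.1°.

**Vials and bystanders:** In the last picture all three vials stand in their wells. The red-capped bottle, the loose cap and vial_11 measured within 1 mm of where they started. The depth check for vial_8 picked up the bottle beside it, so I judged it only by eye; it looked unmoved between the pictures.

**Checks that failed or disagreed:**
- **Final press:** the extra 22 N press stopped at once without moving anything, so it confirms nothing. That the block is home rests on the earlier contact stop and the pictures.
- **Scene camera:** the arm partly hid the block in the last picture. Its rear-edge fit was useless and its bystander check aborted. Its outline fit of the block agreed with the top camera within 2 mm.

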